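# Check the open guide tube with the gauge rod

## Robot

A 6-joint arm with a two-finger parallel gripper is mounted at the origin on the work surface. World frame = base frame: x ahead of the robot, y to its left, z up, the work surface at z = 0. Lengths are in mm, angles in rad, forces in N, time in s.
With the tool pointing down it reaches from about 350 to 875 mm from the base axis. Payload 4.2 kg.
Tool frame: the origin (TCP) lies at the very end of the fingers, on their centre line; the grasp point (between the pads) lies 19 mm behind it; z points along the fingers, y is the direction in which the jaws open and shut (so a half turn about z gives the same grasp; the last joint's range is limited). The gripper opens to 85 mm and grips with 20 to 120 N. Pads are 22 mm wide; open, the fingers measure 114 mm over their backs; the gripper's body (76 mm by 85 mm) begins 54 mm behind the grasp point. The pads swing forward as they close: fully open they stand 13 mm farther back than shut.
Start: joints at [-0.881, 0.385, 0.008, 0, -1.194, -0.259], TCP at [261.011, -567.867, 198.612] pointing down, gripper open.
Joint ranges: [-3.14, 3.14], [-1.21, 2.06], [-1.07, 1.41], [-3.16, 2.05], [-2.99, -0.16], [-3.1, 3.1]. Speed limits (rad/s): [2.79, 2.79, 3.14, 3.14, 3.14, 3.14].

## Interface

Orientations are given as a unit quaternion [x, y, z, w].
In Python, from bench import arm gives the robot as it stands.
- The arm moves only by the tool apply_moves, never from a script. Its argument "plan" is one flat list of numbers, 5 for each row, row after row: the gripper's target within -1 to 1 (shut at 1, half-way at 0, fully open at -1), then the shift along the world's x, y, z in m, then the turn about the world's z in degrees. A call has 1 to 8 rows; each row is the pose to reach, as a shift and turn from the pose commanded when the call began; what a row does not reach only later rows make up. A row lasts 1/12 s, in which the tool goes at most 41.7 mm and 7.16 degrees, less where a joint would pass 70% of its speed; a pose out of reach is approached as far as the arm can. A call with a gripper value outside its range is refused whole. The fingers move at their own pace and stop on an object; the grip force is fixed at half the most. Time passes only in rows, so rows that repeat a pose let the fingers close. It gives the time, the measured TCP pose, the force and the opening at its end, in the units of the state.
- arm.read_state(): the state, without advancing time (a new reading comes with each control period).
- arm.get_image(name): name is "scene" or "top" or "wrist"; returns a dict with "color" (480x640x3 uint8, red, green, blue), "range_z" (480x640 float32, mm along the optical axis (not along the pixel's ray), 0 where there is no reading), "camera_matrix" (3x3 intrinsics, pixels), "camera_from_world" (4x4, takes a point from world to camera coordinates); the wrist camera has in their place "mount" (4x4, takes a point from camera to tool coordinates, whose origin is the TCP and whose axes are the flange's). Camera axes: x right, y down, z forward; pixel columns grow to the right and rows downward; lengths in mm; the calibration is good to about 2 mm. A picture is of the moment at which its call begins: read the wrist's pose just before it.
- arm.job_done(): hands the job in, once; it reports no verdict.
The state is a dict: "clock": time; "joints": joint angles; "joint_vel": joint speeds; "joint_efforts": joint torques, N m; "position": TCP position; "ee_rot": TCP orientation; "contact_force": force on the tool from outside, world axes, zero at the start; "wrist_torque": the same for the moment, N m; "gripper_width": finger opening in mm.
Only numpy, scipy, OpenCV 4.12 (cv2) and the standard library are available. Lean on these libraries where they do the work, as an engineer would, in place of code of your own. Each camera call takes 0.05 s, during which the arm holds its last target.

## Task

One of the drilling jig's two sloping guide tubes stands open and the other is shut by its flip cap: take the gauge rod from its saddles in the tray and push it down the open tube until its collar stops on the mouth, then draw it right out. Finish holding the rod still and level in the gripper, its tip over the green mat and at least 10 cm above it, so that I can read the tip; do not let go. Do not push on the shut cap, and leave the offcut, the file and the spring clamp where they lie.

Things in the scene. Friction and masses are not known exactly. Their poses are not given: they have to be found in the camera images.
- rod_grip (a point): Centre of the gauge rod's square dark-wood handle (90 x 18 x 18 mm along x, sides square to y and z): grip here. Rod 90 to 145 g, rigid, along its own x: collar at x = -45 to -50 mm, tip at x = -125 mm. At the start it lies level, 48 mm above the bench, z up, tip roughly towards the robot, in two saddles (10 mm thick, 38 mm either side of this point, reaching 1 mm below the axis).
- rod_collar (a point): Centre of the stop face (towards the tip) of the rod's steel collar, a disc of diameter 32 mm, 5 mm thick, 50 mm from the handle's centre. Axes as the rod's.
- rod_tip (a point): Tip end of the rod's steel shank (diameter 8 mm, last 4 mm tapered), 75 mm beyond the collar's stop face. Axes as the rod's.
- tube_left: Fixed steel guide tube on the jig's +y side (left as seen from the robot). Origin at the centre of its mouth, 77 mm above the bench; z points out of the mouth along the bore, 35 degrees above level, roughly away from the robot. Bore 14 mm, flared over the last 10 mm to 22 mm, rim 30 mm across, 86 mm deep. A pine board below it ends 20 mm short of the mouth.
- tube_right: The same kind of guide tube on the jig's -y side (right as seen from the robot), parallel to the other and 70 mm from it; same origin and axes.
- cap_shut: Black flip cap (disc, diameter 35 mm, 5 mm thick), fixed shut over one of the tubes. Its origin is the mouth centre of the tube that it closes, so it tells which tube is shut; z up. The other tube has a like cap folded back on top of the tube (reaching 45 mm behind the mouth, 23 mm above the tube's axis), leaving the mouth open.
- mat: Green silicone mat, 120 x 120 x 3 mm, lying flat on the bench, fixed; origin at the centre of its underside, z up, x and y along its sides.
- tray: Shallow aluminium tray, 220 x 120 mm, walls 16 mm high, fixed, with the two saddles that carry the gauge rod; origin at the centre of its underside, rod along its x.
- offcut_mid (a point): Centre of a loose pine offcut, 90 x 45 x 22 mm. Leave alone.
- file_mid (a point): Point on a loose flat steel file with wooden handle, 260 mm long and 20 mm wide, lying along its x, handle from x = -130 to -30 mm. Leave alone.
- clamp_mid (a point): Pivot of a loose orange plastic spring clamp, 135 x 75 mm, 24 mm high, lying flat. Leave alone.
Not all that is in view belongs to the job. What is meant by the part that bears rod_grip is not purple or turquoise, and is the larger of those in its own colour.

How it is judged:
By the outcome, as a careful person would: the job done as asked, in the order asked, and still so for the second after the job is handed in, while the arm keeps its last pose, push and grip.
It also fails if it takes over 48 s, if anything falls off the work surface, if the arm or the gripper's body presses on something with over 40 N, if the wrist force passes 120 N, or if a joint passes its speed limit or range.

## Working session

There is one attempt and no reset: what is moved stays moved. The work goes in short steps, Python scripts to look and compute and a tool call to move; the robot and the scene stay as the last step left them, time stands still between calls to the robot, and variables do not carry over. Pictures are saved under pics/ and viewed, and the job is handed in when it is done.

Besides the shell and the picture viewer there is one more tool, called after "Call:" by a JSON object that holds its "method" and its "body", one argument or row to a line. apply_moves: Moves the arm, as the interface text tells. Its arguments: {"type":"object","properties":{"plan":{"type":"array","items":{"type":"number"}}},"required":["plan"]}

```bash
mkdir -p pics
cat > h.py <<'E'
import numpy as np,cv2
from bench import arm
def grab(n,save=None):
    d=arm.get_image(n)
    np.savez('last_%s.npz'%n,**d)
    if save: cv2.imwrite('pics/'+save,d['color'][:,:,::-1])
    return d
def back(d,u,v,z=None):
    """pixel -> world using depth or plane z"""
    K=d['camera_matrix'];T=np.linalg.inv(d['camera_from_world'])
    r=np.linalg.inv(K)@np.array([u,v,1.])
    if z is None:
        p=r*d['range_z'][int(round(v)),int(round(u))]
        return T[:3,:3]@p+T[:3,3]
    w=T[:3,:3]@r;c=T[:3,3]
    return c+w*(z-c[2])/w[2]
def proj(d,p):
    T=d['camera_from_world'];q=d['camera_matrix']@(T[:3,:3]@np.asarray(p,float)+T[:3,3]);return q[:2]/q[2]
def cloud(d):
    K=d['camera_matrix'];T=np.linalg.inv(d['camera_from_world'])
    v,u=np.mgrid[:480,:640];z=d['range_z']
    P=np.stack([(u-K[0,2])/K[0,0]*z,(v-K[1,2])/K[1,1]*z,z],-1)
    W=P@T[:3,:3].T+T[:3,3];W[z<=0]=np.nan
    return W
E
python3 - <<'E'
from h import *
for n in ('scene','top','wrist'): grab(n,n+'0.png')
print(arm.read_state())
E
```

```text
{'clock': 0.15, 'joints': array([-8.81378657e-01,  3.85379104e-01,  6.95639989e-03, -3.51970287e-04,
       -1.19401296e+00, -2.58588448e-01]), 'joint_vel': array([ 0.00080756, -0.00408773,  0.0044225 ,  0.0037919 ,  0.00054559,
       -0.00023371]), 'joint_efforts': array([ 3.26499357e-04, -3.92678940e+01,  1.88581270e+01,  4.18858677e+00,
       -3.43477994e-03, -6.38781060e-06]), 'position': array([ 260.81495896, -567.43881899,  197.77994913]), 'ee_rot': array([-2.13689015e-01,  9.76901380e-01,  8.03966335e-04, -2.28586672e-04]), 'contact_force': array([-0.13235851, -0.47729646,  1.19220868]), 'wrist_torque': array([ 0.02568084,  0.04881806, -0.05833237]), 'gripper_width': 85.33783224749055}
```

View pics/scene0.png

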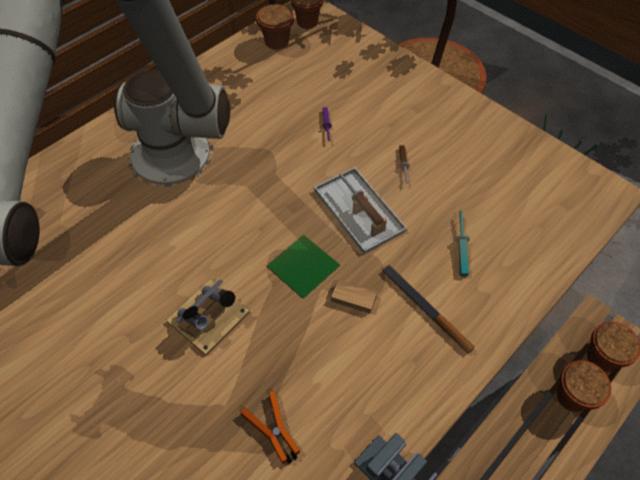

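View pics/top0.png

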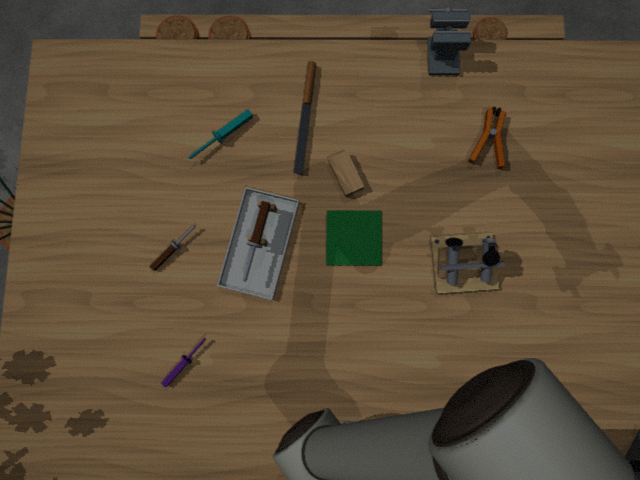

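View pics/wrist0.png

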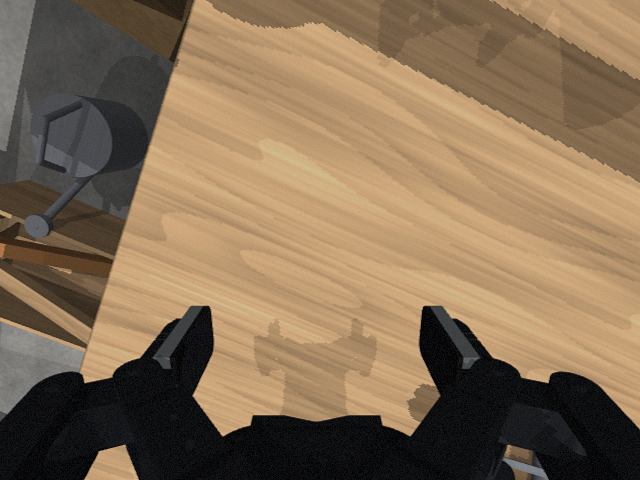

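Run:
```python
from h import *
d=dict(np.load('last_top.npz'));s=dict(np.load('last_scene.npz'))
a=cv2.resize(d['color'][220:310,415:525],None,fx=5,fy=5,interpolation=cv2.INTER_CUBIC)[:,:,::-1]
b=cv2.resize(s['color'][270:360,150:260],None,fx=5,fy=5,interpolation=cv2.INTER_CUBIC)[:,:,::-1]
c=cv2.resize(d['color'][180:305,210:310],None,fx=4.5,fy=4.5,interpolation=cv2.INTER_CUBIC)[:,:,::-1]
cv2.imwrite('pics/a1.png',a);cv2.imwrite('pics/b1.png',b);cv2.imwrite('pics/c1.png',c)
for n,dd in(('t',d),('s',s)):
    T=np.linalg.inv(dd['camera_from_world']);print(n,T.round(3).tolist(),dd['camera_matrix'].round(1).tolist())
for uv in [(262,222),(453,262),(488,262),(355,238),(453,243),(492,255)]: print(uv,back(d,*uv).round(1))
```

```text
t [[0.01, -0.988, 0.155, 315.468], [-1.0, -0.009, 0.013, 42.291], [-0.011, -0.155, -0.988, 1054.721], [0.0, 0.0, 0.0, 1.0]] [[495.2, 0.0, 329.0], [0.0, 495.2, 238.6], [0.0, 0.0, 1.0]]
s [[0.717, 0.58, -0.387, 1008.012], [0.697, -0.593, 0.404, -470.973], [0.004, -0.559, -0.829, 1169.845], [0.0, 0.0, 0.0, 1.0]] [[598.6, 0.0, 324.4], [0.0, 598.6, 234.2], [0.0, 0.0, 1.0]]
(262, 222) [505.7 193.1  56.2]
(453, 262) [ 425.5 -193.6   66.6]
(488, 262) [ 425.2 -260.6   75.4]
(355, 238) [ 4.822e+02 -1.000e-01  5.000e+00]
(453, 243) [ 460.3 -188.8   90.9]
(492, 255) [ 438.4 -266.9   82. ]
```

View pics/a1.png

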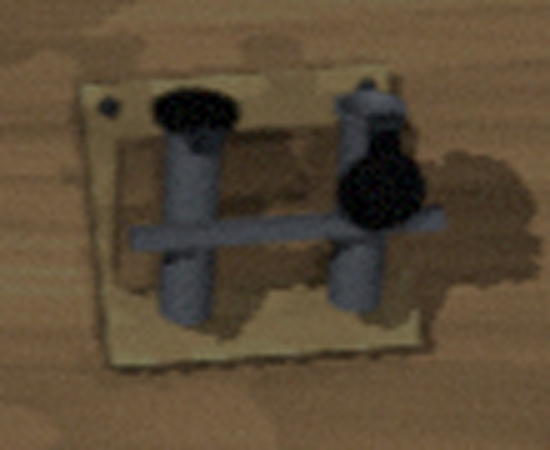

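View pics/b1.png

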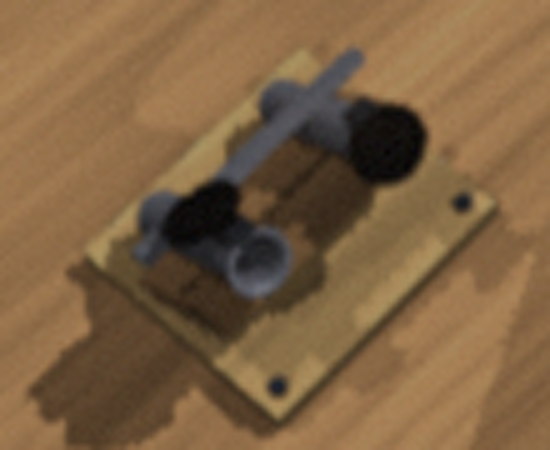

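View pics/c1.png

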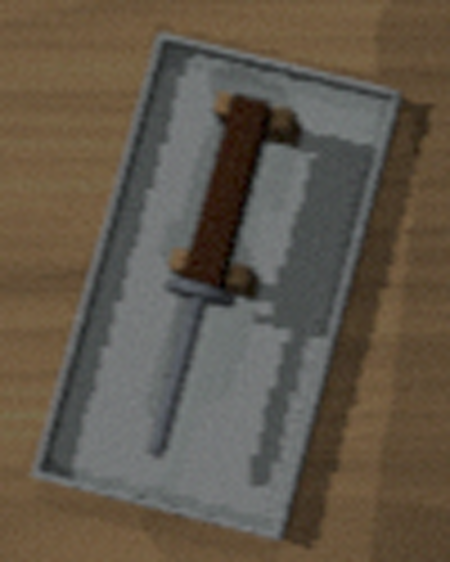

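Run:
```python
from h import *
d=dict(np.load('last_top.npz'));s=dict(np.load('last_scene.npz'))
hsv=cv2.cvtColor(d['color'],cv2.COLOR_RGB2HSV)
for n,uv in dict(handle=(262,222),saddle=(268,242),tray=(280,215),cap=(453,243)).items(): print(n,hsv[uv[1],uv[0]],d['color'][uv[1],uv[0]])
# handle mask via depth cloud height
W=cloud(d)
m=np.zeros((480,640),bool);m[195:260,235:285]=1
hm=m&(hsv[...,1]>110)&(hsv[...,2]<110)&(W[...,2]>50)
n,l,st,c=cv2.connectedComponentsWithStats(hm.astype(np.uint8));i=1+st[1:,4].argmax()
ys,xs=np.where(l==i)
P=np.array([back(d,u,v,57.) for u,v in zip(xs,ys)])[:,:2]
r=cv2.minAreaRect(P.astype(np.float32));print('handle top-plane rect',r,len(P), 'medz',np.nanmedian(W[l==i][:,2]))
c,ev=P.mean(0),np.linalg.svd(P-P.mean(0))[2][0];print(c,np.degrees(np.arctan2(ev[1],ev[0])))
# shank: tip & collar pixel from crop c1 (scale 4.5, offset 210,180)
f=lambda u,v:(u/4.5+210-.4,v/4.5+180-.4)
for nm,uv,z in [('tip',(157,452),48),('collar',(199,290),55),('htop',(251,98),57),('hbot',(208,283),57)]:
    print(nm,back(d,*f(*uv),z).round(1))
# tray corners
for uv in [(162,37),(399,95),(281,537),(36,474)]: print('tray',back(d,*f(*uv),16).round(1))
# mat
g=(hsv[...,0]>45)&(hsv[...,0]<80)&(hsv[...,1]>120)
ys,xs=np.where(g);P=np.array([back(d,u,v,3.) for u,v in zip(xs,ys)])[:,:2]
print('mat',cv2.minAreaRect(P.astype(np.float32)),P.mean(0))
# mouth triangulate
def ray(dd,u,v):
    a=back(dd,u,v,0.);c=np.linalg.inv(dd['camera_from_world'])[:3,3];x=a-c;return c,x/np.linalg.norm(x)
ut=(372/5+415-.4,100/5+220-.4);us=(260/5+150-.4,262/5+270-.4)
c1,d1=ray(d,*ut);c2,d2=ray(s,*us)
A=np.stack([d1,-d2],1);t=np.linalg.lstsq(A,c2-c1,rcond=None)[0]
print('mouth tri',c1+d1*t[0],c2+d2*t[1]);print('top@77',back(d,*ut,77.),'scene@77',back(s,*us,77.))
# caps
for nm,uv in [('left cap top',(196,112)),]: print(nm,back(d,uv[0]/5+415-.4,uv[1]/5+220-.4,80.))
print('cap scene', back(s,388/5+150-.4,145/5+270-.4,77.))
# tube axes in top: left tube centre line points & bar
```

```text
handle [ 10 180  44] [44 23 13]
saddle [ 90   5 102] [100 102 102]
tray [120   3  82] [81 81 82]
cap [ 39 137  13] [11 13  6]
handle top-plane rect ((505.72454833984375, 197.79974365234375), (18.96249008178711, 86.06201934814453), 76.126953125) 333 medz 57.2084610055191
[505.56364688 197.18765718] 166.17401190761296
tip [386.8 226.2  48. ]
collar [459.9 208.5  55. ]
htop [549.  187.3  57. ]
hbot [462.9 204.2  57. ]
tray [588.2 237.   16. ]
tray [560.6 122.5  16. ]
tray [350.2 173.   16. ]
tray [378.2 288.2  16. ]
mat ((314.3042907714844, 115.89459228515625), (1008.1455688476562, 1116.0067138671875), 20.00735092163086) [483.25546967   9.11803141]
mouth tri [ 469.65814929 -263.46499513   78.19422405] [ 469.90257892 -263.14903838   78.1338908 ]
top@77 [ 469.84671347 -263.83891368   77.        ] scene@77 [ 469.3436794  -262.93318516   77.        ]
left cap top [ 463.94249141 -193.0924554    80.        ]
cap scene [ 465.8247124  -192.71368969   77.        ]
```

Call:
{"method": "apply_moves", "body": {
  "plan": [-1,0.1,0.313,0.02,-38,-1,0.1,0.313,0.02,-38,-1,0.1,0.313,0.02,-38,-1,0.1,0.313,0.02,-38,-1,0.1,0.313,0.02,-38,-1,0.1,0.313,0.02,-38,-1,0.1,0.313,0.02,-38,-1,0.1,0.313,0.02,-38]
}}

```text
clock: 0.82
position: [358.0, -262.1, 218.0]
ee_rot: [0.116, 0.993, 0.0, -0.0]
contact_force: [1.9, 0.4, -0.1]
gripper_width: 85.6
```

Call:
{"method": "apply_moves", "body": {
  "plan": [-1,0.1,0.313,0,0,-1,0.1,0.313,0,0,-1,0.1,0.313,0,0,-1,0.1,0.313,0,0,-1,0.1,0.313,0,0,-1,0.1,0.313,0,0,-1,0.1,0.313,0,0,-1,0.1,0.313,0,0]
}}

```text
clock: 1.48
position: [458.2, 51.5, 218.1]
ee_rot: [0.115, 0.993, 0.0, 0.0]
contact_force: [0.8, -0.5, -0.2]
gripper_width: 85.2
```

Call:
{"method": "apply_moves", "body": {
  "plan": [-1,0.025,0.139,-0.02,0,-1,0.025,0.139,-0.02,0,-1,0.025,0.139,-0.02,0,-1,0.025,0.139,-0.02,0,-1,0.025,0.139,-0.02,0]
}}

```text
clock: 1.9
position: [483.2, 191.1, 196.5]
ee_rot: [0.114, 0.993, -0.001, -0.001]
contact_force: [0.2, -0.4, -1.0]
gripper_width: 85.4
```

Run:
```python
from h import *
st=arm.read_state();d=grab('wrist','w1.png');print(st['position'],st['ee_rot'],st['joints'].round(3));print(d['mount'].round(3).tolist(),d['camera_matrix'].tolist())
np.savez('w1st.npz',p=st['position'],q=st['ee_rot'])
```

```text
[483.22586119 191.05239192 196.53631487] [ 1.14005201e-01  9.93479677e-01 -6.12987559e-04 -7.55128060e-04] [ 0.689  0.208 -0.249 -0.    -1.115 -2.488]
[[0.0, -0.956, -0.293, 73.963], [1.0, 0.0, -0.0, -0.398], [0.0, -0.293, 0.956, -174.976], [0.0, 0.0, 0.0, 1.0]] [[354.4556749214732, 0.0, 316.02576600571996], [0.0, 354.4556749214732, 243.57122366299893], [0.0, 0.0, 1.0]]
```

View pics/w1.png

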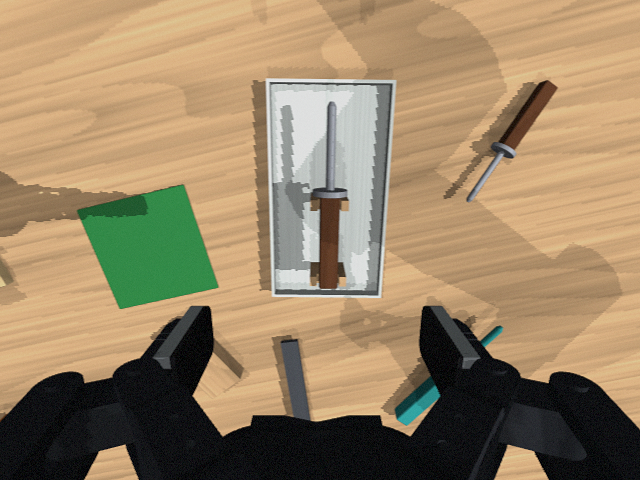

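```bash
cat >> h.py <<'E'
from scipy.spatial.transform import Rotation as Ro
def wgrab(save):
    st=arm.read_state();d=grab('wrist',save)
    T=np.eye(4);T[:3,:3]=Ro.from_quat(st['ee_rot']).as_matrix();T[:3,3]=st['position']
    d['camera_from_world']=np.linalg.inv(T@d['mount']);np.savez('last_wrist.npz',**d)
    return d,st
E
python3 - <<'E'
from h import *
d=dict(np.load('last_wrist.npz'));s=np.load('w1st.npz')
T=np.eye(4);T[:3,:3]=Ro.from_quat(s['q']).as_matrix();T[:3,3]=s['p']
d['camera_from_world']=np.linalg.inv(T@d['mount'])
W=cloud(d);hsv=cv2.cvtColor(d['color'],cv2.COLOR_RGB2HSV)
m=np.zeros((480,640),bool);m[150:296,290:370]=1
hm=m&(hsv[...,1]>110)&(W[...,2]>53)
n,l,st,c=cv2.connectedComponentsWithStats(hm.astype(np.uint8));i=1+st[1:,4].argmax();print(st[i])
ys,xs=np.where(l==i);P=np.array([back(d,u,v,57.) for u,v in zip(xs,ys)])[:,:2]
r=cv2.minAreaRect(P.astype(np.float32));print(r)
c,ev=P.mean(0),np.linalg.svd(P-P.mean(0))[2][0];print(c,np.degrees(np.arctan2(ev[1],ev[0])),np.nanmedian(W[l==i][:,2]))
print('tip',back(d,331,103,50.),'collar',back(d,330,190,60.))
R=Ro.from_quat(s['q']).as_matrix();print('jaw dir',np.degrees(np.arctan2(R[1,1],R[0,1])))
E
```

```text
[ 320  198   21   90 1590]
((508.3126220703125, 197.3144073486328), (17.691410064697266, 86.35796356201172), 76.51782989501953)
[507.20703975 196.9963596 ] -13.494482757620224 56.620091832328995
tip [388.6432236  225.29300084  50.        ] collar [458.78773177 208.6010745   60.        ]
jaw dir 76.90754810863326
```

Call:
{"method": "apply_moves", "body": {
  "plan": [-1,0.021,0,-0.03,0,-1,0.021,0,-0.07,0,-1,0.021,0,-0.11,0,-1,0.021,0,-0.15,0,-1,0.021,0,-0.169,0,-1,0.021,0,-0.169,0,-1,0.021,0,-0.169,0]
}}

```text
clock: 2.53
position: [504.0, 186.6, 29.0]
ee_rot: [0.116, 0.993, -0.001, -0.001]
contact_force: [1.4, -1.1, 0.7]
gripper_width: 85.3
```

Run:
```python
from h import *
d,st=wgrab('w2.png');print(st['position'],st['contact_force'])
```

```text
[504.03900197 186.61139368  29.00969709] [ 1.42512612 -1.11373562  0.74827325]
```

View pics/w2.png

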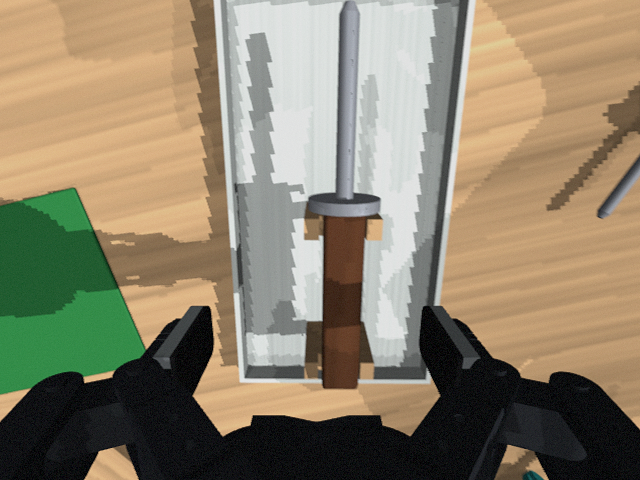

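Call:
{"method": "apply_moves", "body": {
  "plan": [-1,0.003,0.0105,0,-0.4,-1,0.003,0.0105,0,-0.4]
}}

```text
clock: 2.75
position: [509.7, 200.9, 31.7]
ee_rot: [0.119, 0.993, 0.002, 0.003]
contact_force: [-0.1, 0.9, -0.3]
gripper_width: 85.4
```

Run:
```python
from h import *
d,st=wgrab('w3.png');print(st['position'],st['contact_force'])
```

```text
[509.73674383 200.86392861  31.68569803] [-0.05796677  0.87765401 -0.28211685]
```

View pics/w3.png

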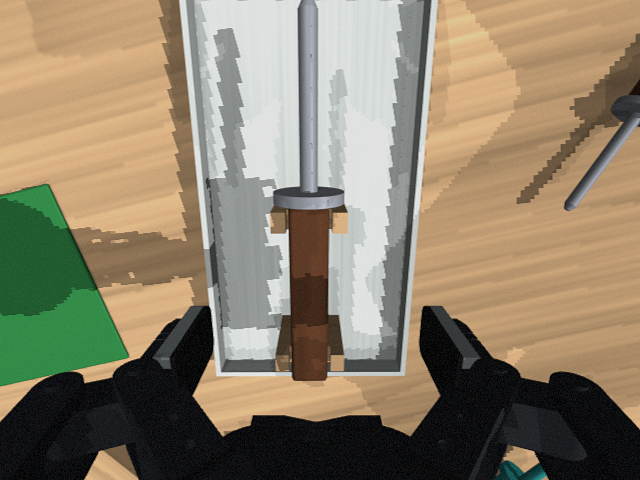

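Call:
{"method": "apply_moves", "body": {
  "plan": [-1,0,0,0,0,-1,0,0,0,0,-1,0,0,0,0]
}}

```text
clock: 3.05
position: [507.2, 198.7, 29.5]
ee_rot: [0.119, 0.993, 0.0, 0.0]
contact_force: [-0.4, -0.6, -0.3]
gripper_width: 85.9
```

Call:
{"method": "apply_moves", "body": {
  "plan": [1,0,-0.0015,0,0,1,0,-0.0015,0,0,1,0,-0.0015,0,0,1,0,-0.0015,0,0,1,0,-0.0015,0,0,1,0,-0.0015,0,0,1,0,-0.0015,0,0,1,0,-0.0015,0,0]
}}

```text
clock: 3.72
position: [507.2, 197.1, 29.0]
ee_rot: [0.119, 0.993, 0.0, 0.0]
contact_force: [0.1, 0.8, 0.2]
gripper_width: -0.0
```

Run:
```python
from h import *
d,st=wgrab('w4.png');print(st['position'],st['contact_force'],st['gripper_width'])
```

```text
[507.15436166 197.06830101  29.01897678] [0.10341629 0.84132912 0.2133803 ] -0.006228656317694291
```

View pics/w4.png

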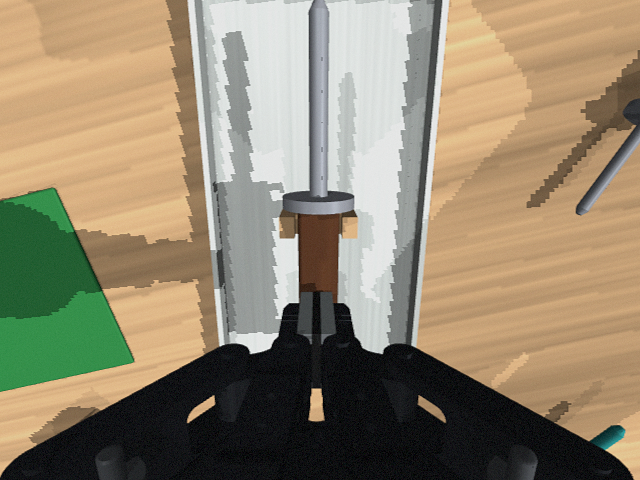

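Run:
```python
from h import *
d=dict(np.load('last_wrist.npz'));W=cloud(d)
for uv in [(318,260),(318,285),(310,300),(310,310),(310,325),(318,203),(320,150),(325,300),(327,325),(318,400),(260,120)]: print(uv,W[uv[1],uv[0]].round(1),d['range_z'][uv[1],uv[0]])
print('tcp proj',proj(d,[507.15,197.07,29]),'grasp',proj(d,[507.15,197.07,48]))
cv2.imwrite('pics/w4c.png',cv2.resize(d['color'][180:430,220:420,::-1],None,fx=2.4,fy=2.4,interpolation=cv2.INTER_CUBIC))
grab('scene','s4.png');s=dict(np.load('last_scene.npz'));u,v=proj(s,[507,197,60]).astype(int)
cv2.imwrite('pics/s4c.png',cv2.resize(s['color'][v-80:v+60,u-90:u+90,::-1],None,fx=4,fy=4,interpolation=cv2.INTER_CUBIC))
```

```text
(318, 260) [486.7 202.5  56.6] 156.4305
(318, 285) [497.7 199.8  58. ] 158.36264
(310, 300) [496.3 196.8  74.4] 142.5573
(310, 310) [497.  196.7  81.7] 135.72958
(310, 325) [496.3 197.1  94.1] 123.66052
(318, 203) [460.8 208.7  63.2] 142.26135
(320, 150) [441.5 214.3  49.5] 149.44714
(325, 300) [497.8 202.6  74.2] 142.70734
(327, 325) [498.1 202.8  93.4] 124.44985
(318, 400) [6.069e+02 1.737e+02 1.000e-01] 246.68997
(260, 120) [420.8 187.    4.3] 188.67334
tcp proj [316.88792005 279.87756914] grasp [316.96258217 295.30516562]
```

View pics/w4c.png

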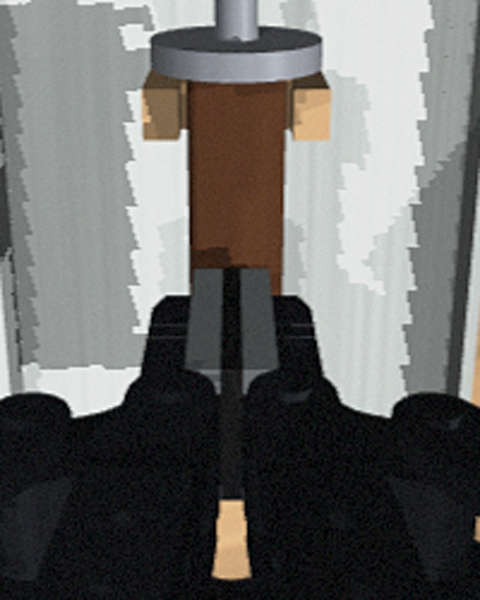

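View pics/s4c.png

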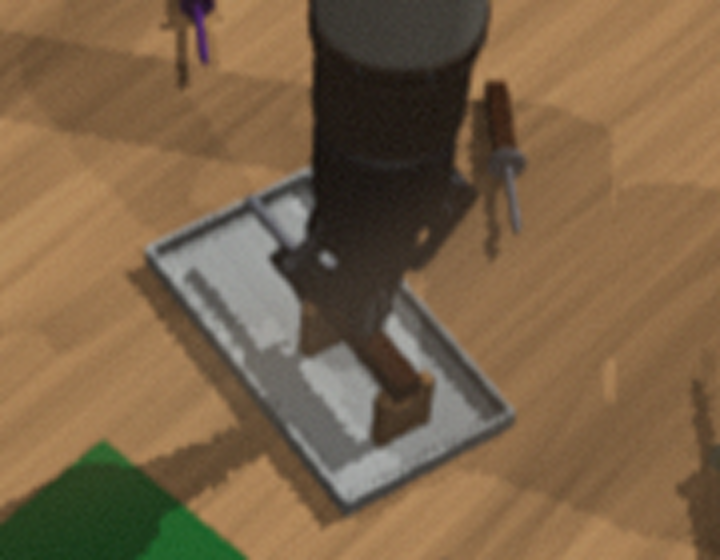

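Run:
```python
from h import *
d=dict(np.load('last_wrist.npz'));W=cloud(d)
for u in (308,317,325,331):
  print(u,[(v,*W[v,u][[0,2]].round(0)) for v in range(282,312,2)])
```

```text
308 [(282, np.float64(496.0), np.float64(57.0)), (284, np.float64(497.0), np.float64(56.0)), (286, np.float64(498.0), np.float64(57.0)), (288, np.float64(499.0), np.float64(57.0)), (290, np.float64(500.0), np.float64(56.0)), (292, np.float64(497.0), np.float64(66.0)), (294, np.float64(497.0), np.float64(67.0)), (296, np.float64(497.0), np.float64(70.0)), (298, np.float64(497.0), np.float64(71.0)), (300, np.float64(497.0), np.float64(73.0)), (302, np.float64(496.0), np.float64(76.0)), (304, np.float64(496.0), np.float64(77.0)), (306, np.float64(496.0), np.float64(80.0)), (308, np.float64(496.0), np.float64(81.0)), (310, np.float64(496.0), np.float64(82.0))]
317 [(282, np.float64(497.0), np.float64(56.0)), (284, np.float64(498.0), np.float64(56.0)), (286, np.float64(499.0), np.float64(56.0)), (288, np.float64(500.0), np.float64(56.0)), (290, np.float64(501.0), np.float64(56.0)), (292, np.float64(497.0), np.float64(67.0)), (294, np.float64(497.0), np.float64(68.0)), (296, np.float64(498.0), np.float64(69.0)), (298, np.float64(497.0), np.float64(72.0)), (300, np.float64(497.0), np.float6
[... 859 characters left out ...]
.float64(498.0), np.float64(82.0))]
331 [(282, np.float64(498.0), np.float64(56.0)), (284, np.float64(499.0), np.float64(57.0)), (286, np.float64(500.0), np.float64(57.0)), (288, np.float64(501.0), np.float64(57.0)), (290, np.float64(502.0), np.float64(58.0)), (292, np.float64(499.0), np.float64(65.0)), (294, np.float64(499.0), np.float64(68.0)), (296, np.float64(499.0), np.float64(70.0)), (298, np.float64(498.0), np.float64(72.0)), (300, np.float64(499.0), np.float64(73.0)), (302, np.float64(499.0), np.float64(75.0)), (304, np.float64(499.0), np.float64(77.0)), (306, np.float64(499.0), np.float64(79.0)), (308, np.float64(499.0), np.float64(81.0)), (310, np.float64(499.0), np.float64(82.0))]
```

Run:
```python
from h import *
for n in('scene',):
    d=dict(np.load('last_%s.npz'%n));W=cloud(d)
    u,v=proj(d,[507,197,60]).astype(int);print(u,v)
    col=d['color']
    # points near tool axis, dark
    m=(np.hypot(W[...,0]-507,W[...,1]-197)<45)&(col.max(-1)<45)&(W[...,2]>40)
    print(m.sum(),np.nanpercentile(W[m][:,2],[0,1,5,20,50]))
    for z in range(40,110,6):
        k=m&(abs(W[...,2]-z)<3)
        if k.sum(): print(z,k.sum(),W[k].mean(0).round(0),W[k].min(0).round(0),W[k].max(0).round(0))
```

```text
368 205
1370 [157.738777   168.29081916 180.52350214 216.05271814 258.16779786]
```

Run:
```python
from h import *
d=grab('top','t4.png')
u,v=proj(d,[507,197,60]).astype(int)
cv2.imwrite('pics/t4c.png',cv2.resize(d['color'][v-70:v+80,u-90:u+90,::-1],None,fx=4,fy=4,interpolation=cv2.INTER_CUBIC))
```

```text
(no output)
```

View pics/t4c.png

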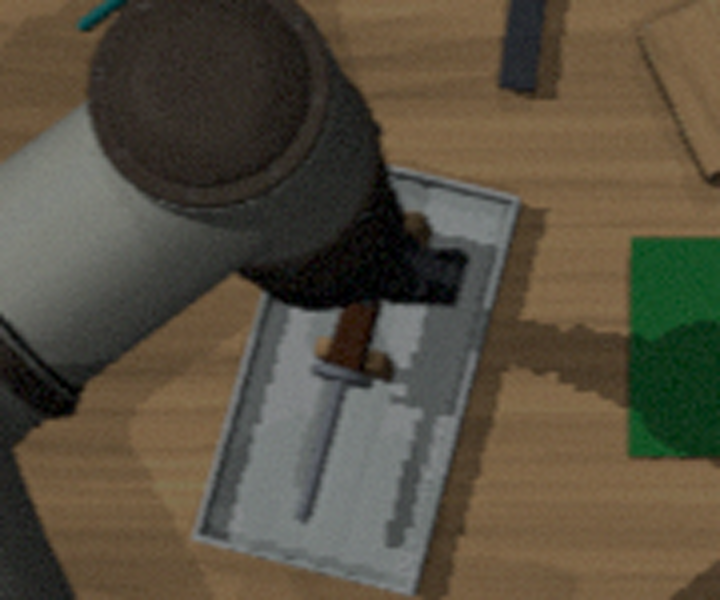

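Run:
```python
from h import *
d=dict(np.load('last_scene.npz'));W=cloud(d)
u0,v0=368-90,205-80
for cy in range(230,360,10):
    v=int(v0+cy/4);print(cy,[tuple(W[v,int(u0+cx/4)].round(0).astype(int)) for cx in (300,330,360,390)])
```

```text
230 [(np.int64(408), np.int64(256), np.int64(10)), (np.int64(507), np.int64(159), np.int64(181)), (np.int64(523), np.int64(166), np.int64(189)), (np.int64(537), np.int64(171), np.int64(197))]
240 [(np.int64(409), np.int64(254), np.int64(0)), (np.int64(507), np.int64(159), np.int64(171)), (np.int64(517), np.int64(174), np.int64(166)), (np.int64(521), np.int64(194), np.int64(152))]
250 [(np.int64(495), np.int64(151), np.int64(160)), (np.int64(511), np.int64(155), np.int64(171)), (np.int64(517), np.int64(175), np.int64(159)), (np.int64(518), np.int64(199), np.int64(138))]
260 [(np.int64(501), np.int64(145), np.int64(161)), (np.int64(465), np.int64(214), np.int64(67)), (np.int64(519), np.int64(173), np.int64(151)), (np.int64(519), np.int64(198), np.int64(129))]
270 [(np.int64(502), np.int64(143), np.int64(157)), (np.int64(466), np.int64(213), np.int64(61)), (np.int64(517), np.int64(176), np.int64(140)), (np.int64(521), np.int64(197), np.int64(125))]
280 [(np.int64(505), np.int64(140), np.int64(152)), (np.int64(500), np.int64(172), np.int64(118)), (np.int64(519), np.int64(176), np.int64(1
[... 678 characters left out ...]
np.int64(485), np.int64(193), np.int64(47)), (np.int64(512), np.int64(188), np.int64(77)), (np.int64(494), np.int64(241), np.int64(9))]
330 [(np.int64(469), np.int64(187), np.int64(30)), (np.int64(480), np.int64(200), np.int64(27)), (np.int64(512), np.int64(189), np.int64(69)), (np.int64(496), np.int64(238), np.int64(6))]
340 [(np.int64(470), np.int64(188), np.int64(18)), (np.int64(480), np.int64(201), np.int64(14)), (np.int64(512), np.int64(191), np.int64(55)), (np.int64(525), np.int64(199), np.int64(59))]
350 [(np.int64(471), np.int64(186), np.int64(12)), (np.int64(479), np.int64(203), np.int64(3)), (np.int64(517), np.int64(184), np.int64(58)), (np.int64(528), np.int64(196), np.int64(57))]
```

Call:
{"method": "apply_moves", "body": {
  "plan": [-1,0,0,0,0,-1,0,0,0,0,-1,0,0,0,0,-1,0,0,0,0,-1,0,0,0,0,-1,0,0,-0.01,0,-1,0,0,-0.02,0,-1,0,0,-0.02,0]
}}

```text
clock: 4.53
position: [505.4, 195.9, 6.4]
ee_rot: [0.12, 0.993, -0.002, -0.002]
contact_force: [-1.6, -0.6, -1.0]
gripper_width: 85.5
```

Call:
{"method": "apply_moves", "body": {
  "plan": [-1,0,0,-0.01,0,-1,0,0,-0.016,0,-1,0,0,-0.016,0,-1,0,0,-0.016,0]
}}

```text
clock: 4.87
position: [506.8, 196.8, -7.7]
ee_rot: [0.119, 0.993, -0.001, -0.001]
contact_force: [-0.3, -0.5, 0.3]
gripper_width: 85.1
```

Run:
```python
from h import *
d,st=wgrab('w5.png');print(st['position'],st['contact_force'],st['gripper_width']);W=cloud(d)
for v in range(300,330,3): print(v,[tuple(W[v,u].round(0).astype(int)) for u in(185,200,430,450)])
```

```text
[506.82360163 196.77624969  -7.65268764] [-0.25368211 -0.46174354  0.26891913] 85.14916201666071
300 [(np.int64(499), np.int64(128), np.int64(0)), (np.int64(495), np.int64(142), np.int64(13)), (np.int64(527), np.int64(251), np.int64(3)), (np.int64(532), np.int64(263), np.int64(-2))]
303 [(np.int64(501), np.int64(127), np.int64(-1)), (np.int64(497), np.int64(142), np.int64(13)), (np.int64(529), np.int64(251), np.int64(2)), (np.int64(533), np.int64(262), np.int64(0))]
306 [(np.int64(502), np.int64(127), np.int64(-1)), (np.int64(486), np.int64(155), np.int64(42)), (np.int64(508), np.int64(242), np.int64(42)), (np.int64(535), np.int64(262), np.int64(0))]
309 [(np.int64(504), np.int64(126), np.int64(-1)), (np.int64(487), np.int64(155), np.int64(44)), (np.int64(508), np.int64(241), np.int64(44)), (np.int64(537), np.int64(262), np.int64(-1))]
312 [(np.int64(505), np.int64(126), np.int64(0)), (np.int64(487), np.int64(156), np.int64(47)), (np.int64(507), np.int64(241), np.int64(47)), (np.int64(538), np.int64(261), np.int64(0))]
315 [(np.int64(485), np.int64(152), np.int64(50)), (np.int64(487)
[... 179 characters left out ...]
int64(488), np.int64(157), np.int64(50)), (np.int64(509), np.int64(240), np.int64(49)), (np.int64(509), np.int64(246), np.int64(52))]
321 [(np.int64(486), np.int64(153), np.int64(54)), (np.int64(488), np.int64(158), np.int64(53)), (np.int64(510), np.int64(240), np.int64(48)), (np.int64(508), np.int64(245), np.int64(54))]
324 [(np.int64(486), np.int64(154), np.int64(57)), (np.int64(489), np.int64(157), np.int64(53)), (np.int64(512), np.int64(240), np.int64(48)), (np.int64(507), np.int64(244), np.int64(57))]
327 [(np.int64(486), np.int64(155), np.int64(58)), (np.int64(490), np.int64(156), np.int64(52)), (np.int64(513), np.int64(239), np.int64(48)), (np.int64(508), np.int64(244), np.int64(59))]
```

View pics/w5.png

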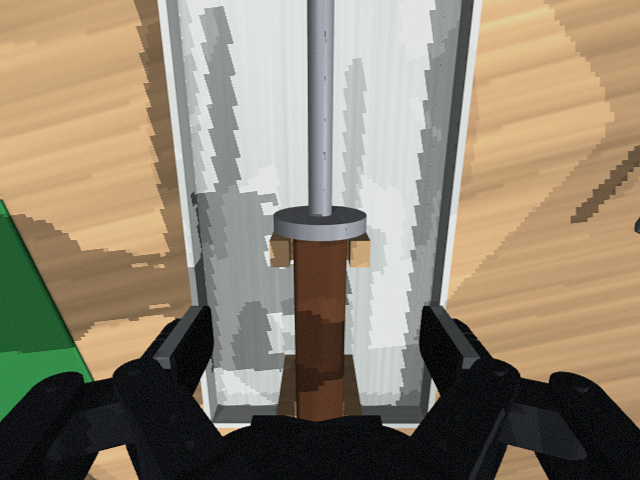

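Call:
{"method": "apply_moves", "body": {
  "plan": [1,0,0,0,0,1,0,0,0,0,1,0,0,0,0,1,0,0,0,0,1,0,0,0,0,1,0,0,0,0,1,0,0,0,0,1,0,0,0,0]
}}

```text
clock: 5.58
position: [507.4, 197.2, -6.6]
ee_rot: [0.119, 0.993, 0.0, 0.0]
contact_force: [-0.2, 0.5, 2.4]
gripper_width: 17.1
```

Call:
{"method": "apply_moves", "body": {
  "plan": [1,0,0,0.02,0,1,0,0,0.04,0,1,0,0,0.06,0,1,0,0,0.08,0,1,0,0,0.12,0,1,0,0,0.14,0]
}}

```text
clock: 6.08
position: [508.3, 197.5, 136.4]
ee_rot: [0.119, 0.993, 0.001, 0.002]
contact_force: [1.0, 0.3, -1.2]
gripper_width: 17.1
```

Run:
```python
from h import *
d,st=wgrab('w6.png');print(st['position'],st['contact_force'],st['gripper_width'])
grab('scene','s6.png')
```

```text
[508.30168022 197.48716933 136.37899079] [ 1.0270807   0.26746786 -1.18052322] 17.054770132830594
```

View pics/w6.png

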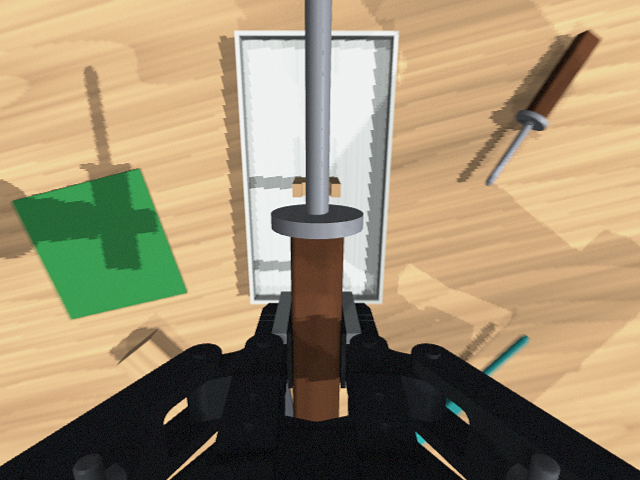

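View pics/s6.png

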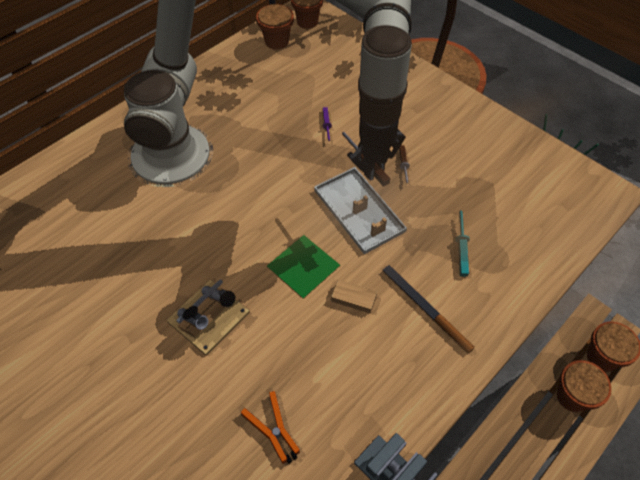

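```bash
cat >> h.py <<'E'
def rodline(d,zmin=None):
    """shank points from wrist view: walk rows, dark-grey shank near column 317; returns pitch(deg) of shank (+ = tip low) and pts"""
    W=cloud(d);st=None
    P=[]
    hsv=cv2.cvtColor(d['color'],cv2.COLOR_RGB2HSV)
    for v in range(2,200,4):
        row=d['range_z'][v,295:345];ok=row>0
        if ok.sum()<5: continue
        m=row[ok].min();k=np.where(ok&(row<m+4))[0]
        if 5<=len(k)<=35: P.append(W[v,295+k].mean(0))
    return np.array(P)
E
python3 - <<'E'
from h import *
d=dict(np.load('last_wrist.npz'));P=rodline(d)
print(len(P),P[::8].round(1))
c=P.mean(0);e=np.linalg.svd(P-c)[2][0];e*=np.sign(e[0]);print('pitch',np.degrees(np.arcsin(e[2])),'yaw',np.degrees(np.arctan2(e[1],e[0])))
print('collar',cloud(d)[225,300:335:8].round(1))
t=dict(np.load('last_top.npz'));
# fresh copies of unobstructed top not needed for jig
f=lambda u,v:(u/5+415-.4,v/5+220-.4)
def yaw(a,b,z):
    A=back(t,*f(*a),z);B=back(t,*f(*b),z);v=A-B;return A.round(1),B.round(1),np.degrees(np.arctan2(-v[0],v[1]))
print('bar',yaw((135,240),(442,218),75))
print('plate back',yaw((112,362),(420,346),5),'plate front',yaw((85,88),(395,70),5))
print('plate side',[back(t,*f(*q),5).round(1) for q in((85,88),(112,362))])
s=dict(np.load('last_scene.npz'))
b=cv2.resize(s['color'][280:345,160:250],None,fx=8,fy=8,interpolation=cv2.INTER_CUBIC)[:,:,::-1];cv2.imwrite('pics/b2.png',b)
E
```

```text
50 [[400.9 223.6 193.4]
 [408.8 221.7 193.5]
 [417.  219.7 193.5]
 [425.8 217.4 194.1]
 [434.8 215.3 193.7]
 [444.4 212.9 193.6]
 [454.5 210.7 193.9]]
pitch 0.35334337958132384 yaw -13.898731545072046
collar [[460.8 203.3 204.7]
 [461.1 205.8 206. ]
 [461.6 208.2 206.4]
 [462.  210.6 207.2]
 [462.6 213.  207.1]]
bar (array([ 413.2, -168.8,   75. ]), array([ 423.1, -290.2,   75. ]), np.float64(4.648311061472692))
plate back (array([ 368.6, -172.9,    5. ]), array([ 376.6, -302.4,    5. ]), np.float64(3.5302127260791503)) plate front (array([ 485.3, -164.1,    5. ]), array([ 494.3, -296.7,    5. ]), np.float64(3.8641610117696104))
plate side [array([ 485.3, -164.1,    5. ]), array([ 368.6, -172.9,    5. ])]
```

View pics/b2.png

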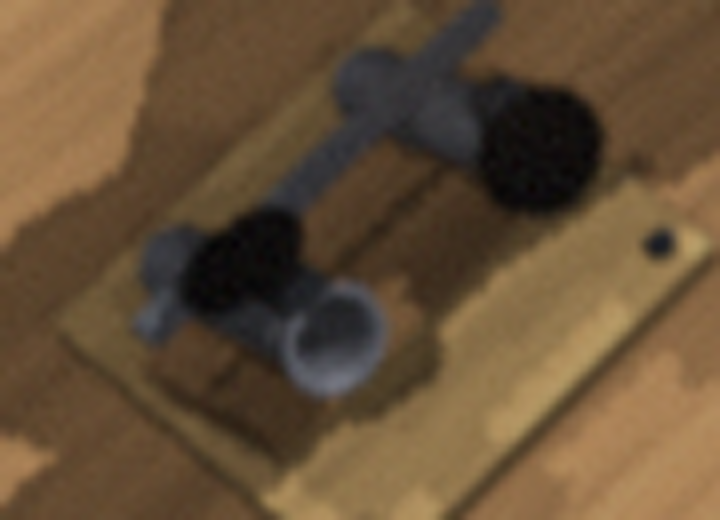

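Call:
{"method": "apply_moves", "body": {
  "plan": [1,0.05,-0.2,0,18,1,0.05,-0.2,0,18,1,0.05,-0.2,0,18,1,0.05,-0.2,0,18,1,0.05,-0.2,0,18,1,0.1,-0.4,0,18,1,0.1,-0.4,0,18,1,0.1,-0.4,0,18]
}}

```text
clock: 6.85
position: [585.2, -121.2, 131.2]
ee_rot: [-0.037, 0.999, 0.0, -0.002]
contact_force: [1.4, 1.6, -0.8]
gripper_width: 16.9
```

Call:
{"method": "apply_moves", "body": {
  "plan": [1,0.02,-0.12,0,0,1,0.03,-0.15,0,0,1,0.03,-0.15,0,0,1,0.03,-0.15,0,0,1,0.03,-0.15,0,0]
}}

```text
clock: 7.27
position: [615.4, -274.4, 130.0]
ee_rot: [-0.034, 0.999, 0.0, -0.002]
contact_force: [0.7, 0.6, -1.3]
gripper_width: 17.5
```

Run:
```python
from h import *
st=arm.read_state();print(st['position'],st['joint_vel'].round(2));R=Ro.from_quat(st['ee_rot']).as_matrix();print('jaw',np.degrees(np.arctan2(R[1,1],R[0,1])))
```

```text
[ 615.43317749 -274.4162758   129.95304631] [ 0.07 -0.04 -0.07 -0.03  0.   -0.05]
jaw 93.93384034719192
```

Call:
{"method": "apply_moves", "body": {
  "plan": [1,0.004,0.0215,-0.03,0,1,0.004,0.0215,-0.07,0,1,0.004,0.0215,-0.1,0,1,0.004,0.0215,-0.11,0,1,0.004,0.0215,-0.11,0,1,0.004,0.0215,-0.11,0,1,0.004,0.0215,-0.11,0]
}}

```text
clock: 7.85
position: [622.0, -248.3, 25.2]
ee_rot: [-0.038, 0.999, -0.001, 0.002]
contact_force: [0.2, -0.7, -0.5]
gripper_width: 17.5
```

Run:
```python
from h import *
st=arm.read_state();print(st['position'],st['joint_vel'].round(2))
s=grab('scene');u,v=proj(s,[520,-262,76]).astype(int)
cv2.imwrite('pics/s7c.png',cv2.resize(s['color'][v-50:v+50,u-65:u+65,::-1],None,fx=6,fy=6,interpolation=cv2.INTER_CUBIC))
print('crop origin',u-65,v-50,'M',proj(s,[469.7,-263.2,77.5]))
t=grab('top');u,v=proj(t,[520,-262,76]).astype(int)
cv2.imwrite('pics/t7c.png',cv2.resize(t['color'][v-60:v+50,u-65:u+65,::-1],None,fx=5,fy=5,interpolation=cv2.INTER_CUBIC));print('crop t',u-65,v-60)
```

```text
[ 621.95305098 -248.28726506   25.17432609] [-0.   -0.02  0.01 -0.    0.    0.  ]
crop origin 153 288 M [201.56810378 322.09085392]
crop t 421 154
```

View pics/s7c.png

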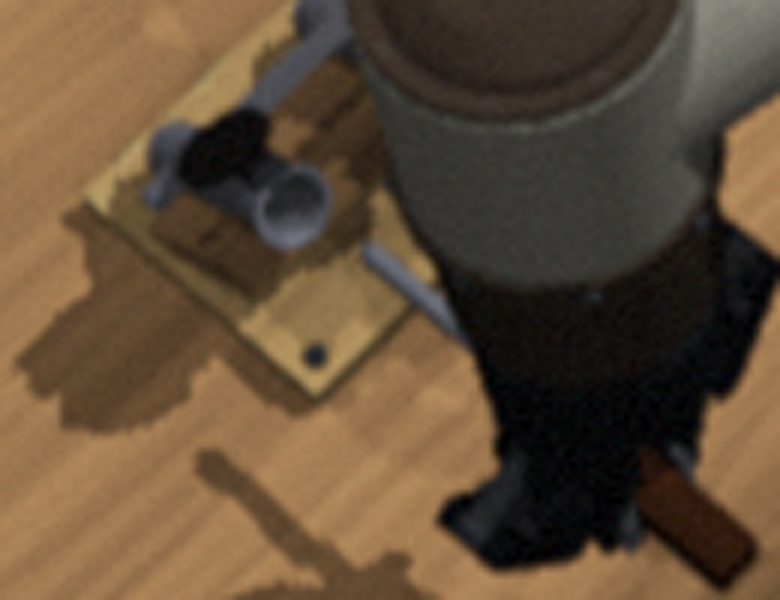

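View pics/t7c.png

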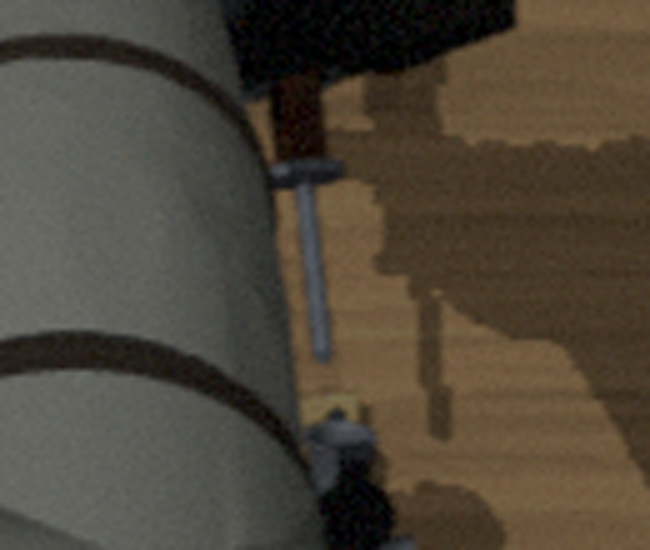

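```bash
cat >> h.py <<'E'
def tri(a,pa,b,pb):
    def ray(dd,u,v):
        x=back(dd,u,v,0.);c=np.linalg.inv(dd['camera_from_world'])[:3,3];x=x-c;return c,x/np.linalg.norm(x)
    c1,d1=ray(a,*pa);c2,d2=ray(b,*pb)
    t=np.linalg.lstsq(np.stack([d1,-d2],1),c2-c1,rcond=None)[0]
    A,B=c1+d1*t[0],c2+d2*t[1];return (A+B)/2,np.linalg.norm(A-B)
E
python3 - <<'E'
from h import *
t=dict(np.load('last_top.npz'));s=dict(np.load('last_scene.npz'))
print('tip',tri(t,(485.0,225.6),s,(213.9,328.9)))
print('mouth',tri(t,(488.6,239.4),s,(201.4,322.0)))
print('shank near collar top@80',back(t,305/5+421-.4,190/5+154-.4,78),'tip',back(t,485.0,225.6,78))
E
```

```text
tip (array([ 498.41193984, -256.15863491,   77.73468386]), np.float64(1.4678744711413116))
mouth (array([ 469.84025345, -263.09060883,   78.01427546]), np.float64(0.8343835924133066))
shank near collar top@80 [ 567.71060859 -252.51353648   78.        ] tip [ 497.93543047 -256.68260105   78.        ]
```

Call:
{"method": "apply_moves", "body": {
  "plan": [1,-0.003,-0.0045,-0.004,0,1,-0.003,-0.0045,-0.004,0,1,-0.003,-0.0045,-0.004,0,1,-0.003,-0.0045,-0.004,0]
}}

```text
clock: 8.28
position: [617.2, -252.6, 19.4]
ee_rot: [-0.037, 0.999, -0.0, 0.0]
contact_force: [0.3, 0.2, -1.1]
gripper_width: 17.3
```

Call:
{"method": "apply_moves", "body": {
  "plan": [1,-0.01,-0.001,0.0015,0,1,-0.02,-0.0015,0.0015,0,1,-0.027,-0.002,0.0015,0,1,-0.031,-0.0023,0.0015,0,1,-0.031,-0.0023,0.0015,0]
}}

```text
clock: 8.7
position: [584.8, -254.8, 20.8]
ee_rot: [-0.037, 0.999, 0.0, -0.0]
contact_force: [0.2, -0.1, 0.1]
gripper_width: 17.4
```

Run:
```python
from h import *
st=arm.read_state();print(st['position'],st['contact_force'])
s=grab('scene');u,v=proj(s,[490,-262,76]).astype(int)
cv2.imwrite('pics/s8c.png',cv2.resize(s['color'][v-40:v+40,u-50:u+50,::-1],None,fx=7,fy=7,interpolation=cv2.INTER_CUBIC))
```

```text
[ 584.84042998 -254.78167017   20.78879697] [ 0.19510856 -0.08561221  0.05702411]
```

View pics/s8c.png

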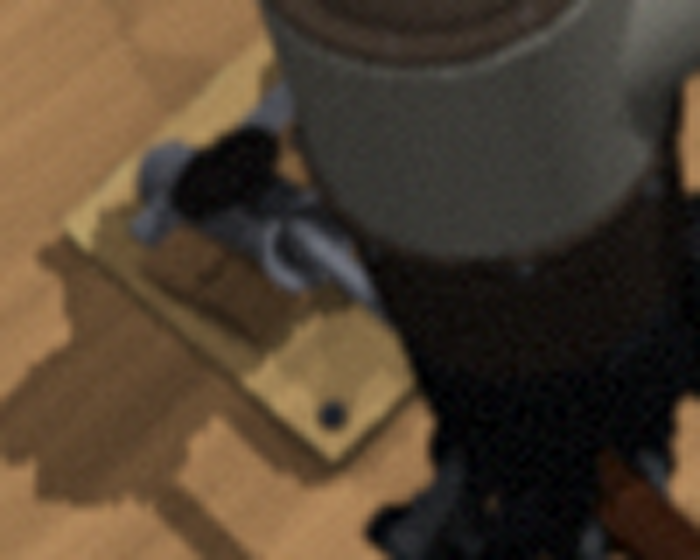

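Call:
{"method": "apply_moves", "body": {
  "plan": [1,-0.001,0,0.0087,0,1,-0.002,0,0.0174,0,1,-0.0037,-0.0002,0.026,0,1,-0.0058,-0.0004,0.0345,0,1,-0.0058,-0.0004,0.0345,0,1,-0.0058,-0.0004,0.0345,0]
}}

```text
clock: 9.25
position: [583.2, -255.6, 57.7]
ee_rot: [-0.038, 0.999, -0.001, 0.003]
contact_force: [6.8, 0.6, 1.9]
gripper_width: 16.9
```

```bash
cat >> h.py <<'E'
def look(tag,c=(490,-262,76)):
    st=arm.read_state();print(st['position'],st['contact_force'],st['gripper_width'])
    d,_=wgrab('w%s.png'%tag)
    s=grab('scene');u,v=proj(s,c).astype(int)
    a=cv2.resize(s['color'][v-45:v+45,u-45:u+55,::-1],None,fx=4,fy=4,interpolation=cv2.INTER_CUBIC)
    b=cv2.resize(d['color'][:,:,::-1],(480,360));cv2.imwrite('pics/l%s.png'%tag,np.hstack([a[:360,:320],b]))
    return d,s
E
python3 - <<'E'
from h import *
look('9')
E
```

```text
[ 583.15116907 -255.57824659   57.71118471] [6.823454   0.64054259 1.85252765] 16.87197053608825
```

View pics/l9.png

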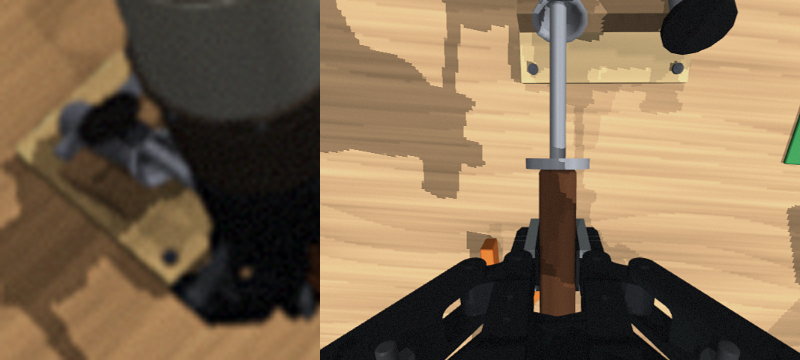

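```bash
cat >> h.py <<'E'
def pitch(d,v0=60,v1=205):
    W=cloud(d);P=[]
    for v in range(v0,v1,3):
        row=d['range_z'][v,305:330];P.append(W[v,305:330][(row>0)&(row<row[row>0].min()+3)].mean(0))
    P=np.array(P);
    for _ in range(3):
        c=np.median(P,0);c=P.mean(0);e=np.linalg.svd(P-c)[2][0];e*=np.sign(e[0])
        r=np.linalg.norm((P-c)-np.outer((P-c)@e,e),axis=1);P=P[r<max(1.5,2*np.median(r))]
    return np.degrees(np.arcsin(e[2])),np.degrees(np.arctan2(e[1],e[0])),c,len(P),r.max()
E
python3 - <<'E'
from h import *
d=dict(np.load('last_wrist.npz'));print(pitch(d));W=cloud(d)
for v in range(0,240,15): print(v,W[v,317].round(1))
E
```

```text
(np.float64(12.062021864863985), np.float64(4.267977676636232), array([ 508.18279193, -261.48610972,   98.72652158]), 49, np.float64(0.7246156557417864))
0 [ 464.8 -264.9   90.7]
15 [ 469.4 -264.6   90.9]
30 [ 474.4 -264.2   92.7]
45 [ 478.8 -263.8   91.8]
60 [ 484.1 -263.4   94.8]
75 [ 488.9 -263.    95.4]
90 [ 493.8 -262.7   95.5]
105 [ 499.  -262.3   98.1]
120 [ 504.  -261.9   99. ]
135 [ 509.  -261.5  100. ]
150 [ 514.2 -261.1  100.7]
165 [ 519.4 -260.7  101.5]
180 [ 524.6 -260.3  102.6]
195 [ 529.8 -259.9  104.1]
210 [ 534.9 -259.5  106. ]
225 [ 537.4 -259.3  118. ]
```

Run:
```python
from h import *
d=dict(np.load('last_wrist.npz'));s=dict(np.load('last_scene.npz'))
a=cv2.resize(d['color'][0:130,250:400,::-1],None,fx=4,fy=4,interpolation=cv2.INTER_CUBIC);cv2.imwrite('pics/w9c.png',a)
u,v=proj(s,(480,-262,80)).astype(int);cv2.imwrite('pics/s9c.png',cv2.resize(s['color'][v-25:v+25,u-35:u+35,::-1],None,fx=10,fy=10,interpolation=cv2.INTER_CUBIC))
W=cloud(d)
for v in range(0,60,4): print(v,[W[v,u].round(0).astype(int).tolist() for u in (296,304,317,330,338)])
```

```text
0 [[464, -272, 86], [465, -269, 91], [465, -265, 91], [464, -260, 91], [463, -258, 86]]
4 [[465, -272, 85], [464, -270, 84], [466, -265, 89], [457, -260, 61], [464, -257, 85]]
8 [[466, -273, 83], [460, -271, 65], [467, -265, 92], [458, -260, 62], [461, -257, 73]]
12 [[466, -273, 81], [462, -270, 68], [468, -265, 90], [460, -260, 63], [462, -257, 71]]
16 [[466, -273, 75], [464, -270, 69], [469, -265, 90], [462, -260, 66], [463, -257, 70]]
20 [[467, -273, 75], [465, -270, 69], [471, -264, 90], [464, -260, 66], [465, -256, 70]]
24 [[468, -273, 73], [467, -270, 68], [472, -264, 92], [466, -260, 67], [466, -256, 68]]
28 [[469, -273, 73], [468, -270, 69], [473, -264, 92], [467, -259, 68], [467, -256, 70]]
32 [[471, -273, 72], [470, -270, 68], [475, -264, 91], [469, -259, 67], [469, -256, 71]]
36 [[472, -273, 72], [471, -270, 68], [476, -264, 93], [470, -259, 67], [470, -256, 69]]
40 [[473, -273, 72], [473, -270, 70], [477, -264, 93], [471, -259, 67], [472, -256, 70]]
44 [[475, -273, 71], [474, -270, 68], [479, -264, 92], [473, -259, 67], [473, -256, 69]]
48 [[476, -273, 69], [475, -269, 68], [480, -264, 92], [474, -259, 68], [475, -256, 69]]
52 [[467, -276, 13], [477, -269, 67], [481, -264, 94], [476, -259, 66], [476, -255, 68]]
56 [[468, -276, 12], [468, -272, 11], [483, -264, 94], [477, -258, 67], [467, -253, 12]]
```

View pics/w9c.png

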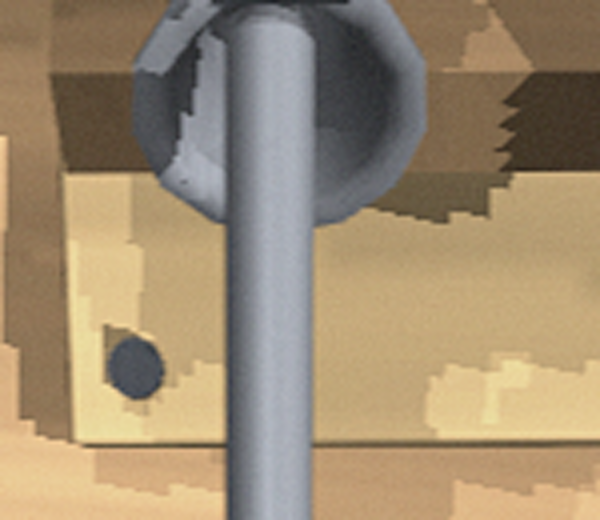

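View pics/s9c.png

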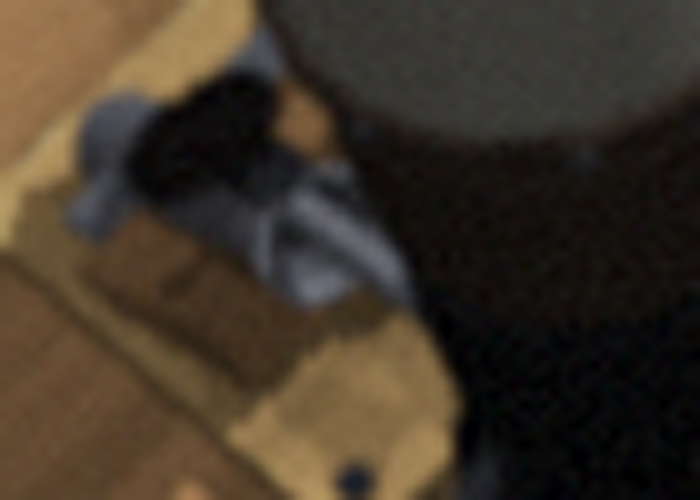

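Call:
{"method": "apply_moves", "body": {
  "plan": [1,0,0,-0.007,0,1,0,0,-0.013,0,1,0,0,-0.013,0,1,-0.005,-0.0003,-0.014,0,1,-0.01,-0.0007,-0.0152,0,1,-0.01,-0.0007,-0.0152,0,1,-0.01,-0.0007,-0.0152,0]
}}

```text
clock: 9.93
position: [569.6, -255.9, 39.7]
ee_rot: [-0.037, 0.999, 0.0, -0.001]
contact_force: [1.4, 0.1, -0.5]
gripper_width: 17.1
```

Run:
```python
from h import *
d,s=look('10');print(pitch(d,90))
a=cv2.resize(d['color'][0:130,250:400,::-1],None,fx=4,fy=4,interpolation=cv2.INTER_CUBIC);cv2.imwrite('pics/w10c.png',a)
```

```text
[ 569.57728747 -255.92071297   39.72397113] [ 1.44904332  0.09452191 -0.4551238 ] 17.126018730725946
(np.float64(11.882178872068256), np.float64(4.305141780921117), array([ 500.01775295, -261.48743724,   82.05700116]), 39, np.float64(0.4681681421277128))
```

View pics/w10c.png

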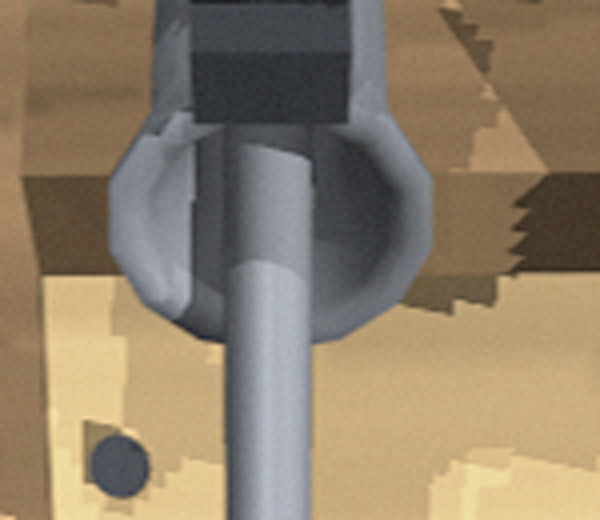

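Call:
{"method": "apply_moves", "body": {
  "plan": [1,-0.001,0,0.006,0,1,-0.0025,-0.0002,0.0115,0,1,-0.0045,-0.0003,0.0175,0,1,-0.0065,-0.0004,0.023,0,1,-0.0087,-0.0006,0.028,0,1,-0.011,-0.0008,0.0335,0,1,-0.011,-0.0008,0.0335,0]
}}

```text
clock: 10.62
position: [559.6, -256.7, 74.9]
ee_rot: [-0.037, 0.999, -0.0, 0.001]
contact_force: [0.5, 0.7, -2.6]
gripper_width: 17.1
```

Run:
```python
from h import *
d,s=look('11');print(pitch(d,110))
a=cv2.resize(d['color'][0:200,250:400,::-1],None,fx=3,fy=3,interpolation=cv2.INTER_CUBIC);cv2.imwrite('pics/w11c.png',a)
```

```text
[ 559.60273341 -256.68783756   74.86162215] [ 0.47968488  0.6940639  -2.56315785] 17.143422477090983
(np.float64(28.214767895597507), np.float64(4.447815224686622), array([ 494.23496761, -261.95590104,   95.42106848]), 32, np.float64(0.47125757339790236))
```

View pics/w11c.png

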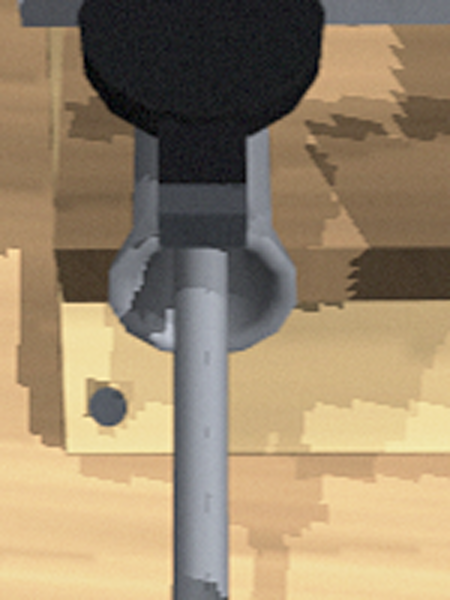

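Call:
{"method": "apply_moves", "body": {
  "plan": [1,-0.0025,-0.0002,0.005,0,1,-0.0055,-0.0004,0.0095,0,1,-0.0055,-0.0004,0.0095,0,1,-0.01,-0.0007,0.0065,0,1,-0.0145,-0.001,0.0035,0,1,-0.0145,-0.001,0.0035,0]
}}

```text
clock: 11.22
position: [544.0, -257.6, 76.3]
ee_rot: [-0.037, 0.999, 0.0, -0.0]
contact_force: [2.2, -1.0, -3.8]
gripper_width: 17.4
```

Run:
```python
from h import *
d,s=look('12');print(pitch(d,150,215))
```

```text
[ 543.96827143 -257.55771095   76.29741454] [ 2.22875011 -0.97115649 -3.77045575] 17.378986940364953
(np.float64(33.72671718289886), np.float64(4.655929739761283), array([ 487.52734508, -262.14508667,   94.90956969]), 19, np.float64(0.6437220137684752))
```

View pics/l12.png

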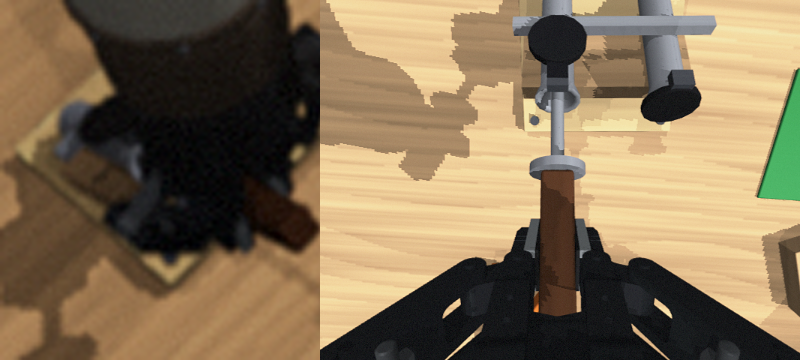

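Call:
{"method": "apply_moves", "body": {
  "plan": [1,-0.007,-0.0006,-0.0049,0,1,-0.014,-0.0011,-0.0098,0,1,-0.02,-0.0016,-0.014,0,1,-0.025,-0.002,-0.0175,0,1,-0.028,-0.0022,-0.0196,0,1,-0.028,-0.0022,-0.0196,0]
}}

```text
clock: 11.82
position: [515.5, -259.7, 56.5]
ee_rot: [-0.037, 0.999, 0.0, -0.001]
contact_force: [0.7, -1.3, -6.3]
gripper_width: 17.5
```

Call:
{"method": "apply_moves", "body": {
  "plan": [1,-0.0025,-0.0002,-0.0015,0,1,-0.005,-0.0003,-0.0032,0,1,-0.0065,-0.0004,-0.0043,0,1,-0.0065,-0.0004,-0.0043,0]
}}

```text
clock: 12.15
position: [510.4, -260.2, 52.9]
ee_rot: [-0.037, 0.999, -0.0, 0.0]
contact_force: [2.7, -0.2, -2.8]
gripper_width: 17.2
```

Run:
```python
from h import *
d,s=look('13')
a=cv2.resize(d['color'][90:300,230:400,::-1],None,fx=3,fy=3,interpolation=cv2.INTER_CUBIC)[:600];cv2.imwrite('pics/w13c.png',a)
```

```text
[ 510.39403933 -260.21162867   52.87350029] [ 2.68715873 -0.18820925 -2.78751375] 17.19559706454558
```

View pics/w13c.png

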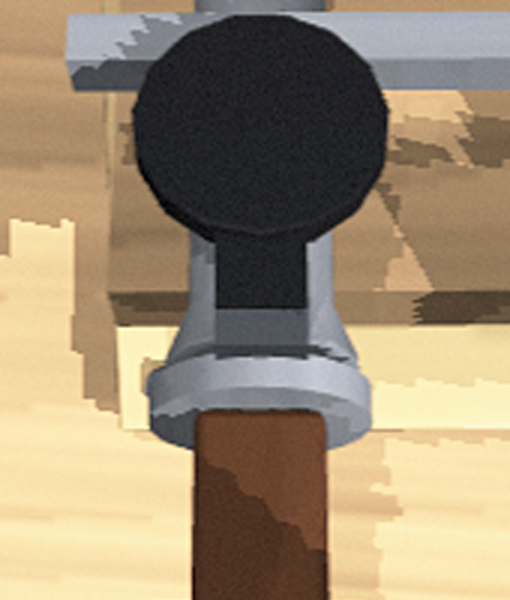

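Call:
{"method": "apply_moves", "body": {
  "plan": [1,-0.001,-0.0001,-0.0007,0,1,-0.002,-0.0001,-0.0014,0,1,-0.002,-0.0001,-0.0014,0]
}}

```text
clock: 12.5
position: [508.6, -260.3, 51.6]
ee_rot: [-0.037, 0.999, -0.0, 0.0]
contact_force: [3.0, -0.0, -2.5]
gripper_width: 17.2
```

Call:
{"method": "apply_moves", "body": {
  "plan": [1,-0.001,-0.0001,-0.0007,0,1,-0.002,-0.0001,-0.0014,0,1,-0.002,-0.0001,-0.0014,0]
}}

```text
clock: 12.75
position: [508.6, -260.4, 51.5]
ee_rot: [-0.038, 0.999, -0.001, 0.002]
contact_force: [5.3, 2.7, 0.3]
gripper_width: 16.8
```

Call:
{"method": "apply_moves", "body": {
  "plan": [1,-0.0015,-0.0001,-0.001,0,1,-0.003,-0.0002,-0.002,0,1,-0.003,-0.0002,-0.002,0,1,-0.003,-0.0002,-0.002,0]
}}

```text
clock: 13.08
position: [508.7, -260.5, 51.5]
ee_rot: [-0.038, 0.999, -0.001, 0.005]
contact_force: [7.5, 5.2, 7.2]
gripper_width: 16.9
```

Run:
```python
from h import *
d,s=look('14')
a=cv2.resize(d['color'][90:300,230:400,::-1],None,fx=3,fy=3,interpolation=cv2.INTER_CUBIC)[:600];cv2.imwrite('pics/w14c.png',a)
```

```text
[ 508.73168177 -260.53586393   51.51898522] [7.51780991 5.20609642 7.19541129] 16.86194386283748
```

View pics/w14c.png

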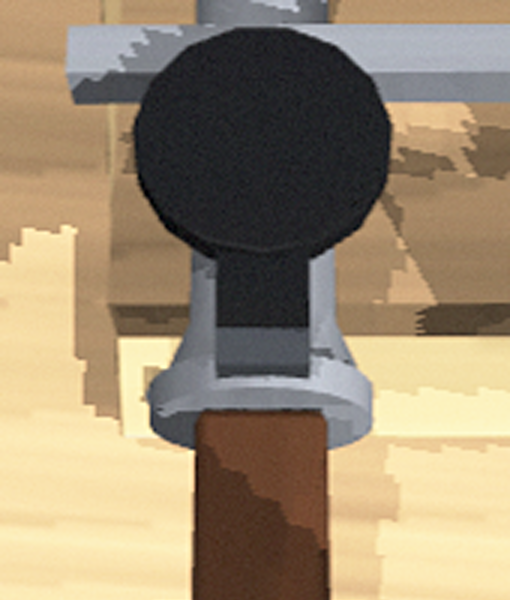

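Call:
{"method": "apply_moves", "body": {
  "plan": [1,0.008,0.0005,0.0056,0,1,0.018,0.0012,0.0127,0,1,0.028,0.002,0.0198,0,1,0.038,0.0027,0.0269,0,1,0.045,0.0033,0.032,0,1,0.05,0.0036,0.0354,0,1,0.05,0.0036,0.0354,0]
}}

```text
clock: 13.77
position: [553.7, -257.1, 83.8]
ee_rot: [-0.038, 0.999, -0.0, -0.0]
contact_force: [0.7, 0.4, -2.4]
gripper_width: 17.0
```

Run:
```python
from h import *
d,s=look('15');print(pitch(d,120,205))
a=cv2.resize(d['color'][0:300,230:400,::-1],None,fx=2,fy=2,interpolation=cv2.INTER_CUBIC)[:600];cv2.imwrite('pics/w15c.png',a)
```

```text
[ 553.72935101 -257.08683548   83.83488022] [ 0.69291928  0.39230951 -2.41855638] 16.98860982266852
(np.float64(33.78878495125547), np.float64(4.169673121380412), array([ 491.10027142, -262.30517507,   97.90723179]), 29, np.float64(0.5175005264856958))
```

View pics/w15c.png

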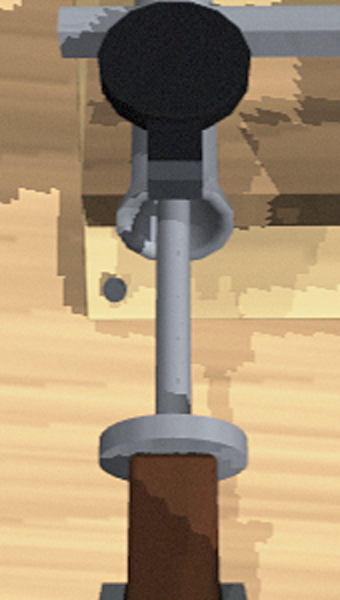

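Call:
{"method": "apply_moves", "body": {
  "plan": [1,0.005,0.0003,-0.003,0,1,0.0095,0.0006,-0.007,0,1,0.0135,0.001,-0.0115,0,1,0.017,0.0012,-0.017,0,1,0.021,0.0015,-0.025,0,1,0.025,0.0018,-0.034,0,1,0.025,0.0018,-0.034,0]
}}

```text
clock: 14.45
position: [578.5, -254.9, 47.2]
ee_rot: [-0.037, 0.999, 0.0, -0.001]
contact_force: [-3.2, -1.1, 3.0]
gripper_width: 17.1
```

Run:
```python
from h import *
d,s=look('16');print(pitch(d,100,205))
a=cv2.resize(d['color'][0:300,230:400,::-1],None,fx=2,fy=2,interpolation=cv2.INTER_CUBIC)[:600];cv2.imwrite('pics/w16c.png',a)
```

```text
[ 578.46202642 -254.93017067   47.20037996] [-3.19822318 -1.09713404  3.04695685] 17.114285525849645
(np.float64(15.162477920983505), np.float64(4.210566177425323), array([ 510.46695749, -260.64123087,   85.20138056]), 35, np.float64(0.5060822900245449))
```

View pics/w16c.png

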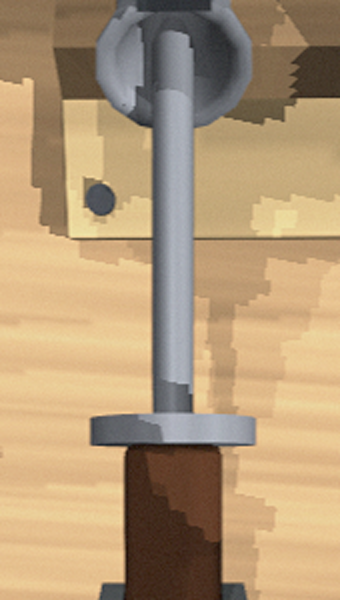

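Call:
{"method": "apply_moves", "body": {
  "plan": [1,0.002,0.0001,-0.007,0,1,0.004,0.0003,-0.014,0,1,0.0055,0.0004,-0.021,0,1,0.006,0.0004,-0.027,0,1,0.006,0.0004,-0.027,0,1,0.006,0.0004,-0.027,0]
}}

```text
clock: 15.05
position: [585.5, -254.8, 22.4]
ee_rot: [-0.038, 0.999, -0.0, 0.001]
contact_force: [1.8, 0.0, 2.5]
gripper_width: 17.7
```

Run:
```python
from h import *
d,s=look('17');print(pitch(d,60,205))
a=cv2.resize(d['color'][0:300,230:400,::-1],None,fx=2,fy=2,interpolation=cv2.INTER_CUBIC)[:600];cv2.imwrite('pics/w17c.png',a)
```

```text
[ 585.52295856 -254.78755545   22.36371309] [1.78756326 0.0212573  2.49568151] 17.744205436442762
(np.float64(2.341598901867555), np.float64(4.3572892544127715), array([ 511.04789423, -260.92602536,   76.19988944]), 49, np.float64(0.4428242658386286))
```

View pics/w17c.png

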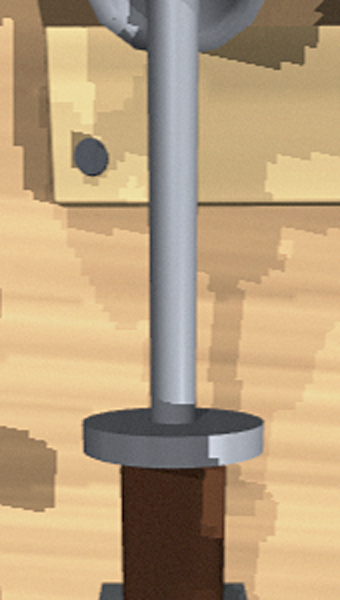

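Call:
{"method": "apply_moves", "body": {
  "plan": [1,0,0,-0.002,0,1,0,0,-0.0045,0,1,0,0,-0.0045,0,1,0,0,-0.0045,0]
}}

```text
clock: 15.48
position: [585.4, -254.9, 18.6]
ee_rot: [-0.038, 0.999, -0.0, 0.001]
contact_force: [3.0, 0.7, 4.4]
gripper_width: 17.1
```

Run:
```python
from h import *
d,s=look('18');print(pitch(d,60,205))
```

```text
[ 585.38069082 -254.92556564   18.5898332 ] [3.01573491 0.74385373 4.40703707] 17.08929298322703
(np.float64(0.6434034217117934), np.float64(4.39407441098574), array([ 510.94749716, -260.99372725,   74.85897933]), 49, np.float64(0.4787972746383747))
```

Call:
{"method": "apply_moves", "body": {
  "plan": [1,0,0,-0.0008,0,1,0,0,-0.0008,0,1,0.01,0.0007,0,0,1,0.025,0.0018,0.001,0,1,0.045,0.003,0.002,0,1,0.05,0.0035,0.01,0,1,0.05,0.0035,0.03,0,1,0.05,0.0035,0.03,0]
}}

```text
clock: 16.25
position: [636.1, -251.5, 50.0]
ee_rot: [-0.038, 0.999, -0.0, 0.002]
contact_force: [1.0, -1.9, 0.2]
gripper_width: 17.0
```

Run:
```python
from h import *
d,s=look('19',(540,-257,110));print(pitch(d,10,205),pitch(d,60,205))
```

```text
[ 636.05338437 -251.53388653   50.0222532 ] [ 1.04800037 -1.86756867  0.21809678] 16.952887875589536
(np.float64(0.9660356136147041), np.float64(4.333147125431107), array([ 554.04717594, -258.15242942,  105.5175468 ]), 65, np.float64(0.5230120853271009)) (np.float64(1.04851735365476), np.float64(4.304882451613889), array([ 561.54842382, -257.59984508,  105.67549124]), 49, np.float64(0.3904080651679515))
```

View pics/l19.png

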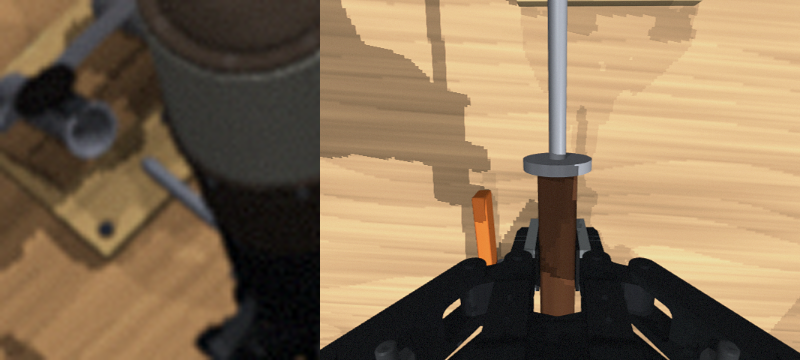

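Call:
{"method": "apply_moves", "body": {
  "plan": [1,-0.005,0.02,0.03,0,1,-0.01,0.05,0.06,0,1,-0.015,0.085,0.08,0,1,-0.02,0.12,0.09,0,1,-0.022,0.155,0.09,0,1,-0.025,0.19,0.09,0,1,-0.028,0.22,0.09,0,1,-0.029,0.24,0.09,0]
}}

```text
clock: 17.02
position: [603.4, -8.8, 136.7]
ee_rot: [-0.038, 0.999, 0.0, -0.002]
contact_force: [0.2, -0.6, -0.6]
gripper_width: 17.6
```

Call:
{"method": "apply_moves", "body": {
  "plan": [1,0,0.012,0,0,1,0,0.016,0,0,1,0,0.016,0,0,1,0,0.016,0,0,1,0,0.016,0,0,1,0,0.016,0,0]
}}

```text
clock: 17.52
position: [605.4, 3.4, 137.8]
ee_rot: [-0.036, 0.999, -0.0, -0.0]
contact_force: [0.5, -0.0, -1.7]
gripper_width: 17.1
```

Run:
```python
from h import *
d,s=look('20',(482,0,150));print(pitch(d,10,205));t=grab('top','t20.png');cv2.imwrite('pics/s20.png',s['color'][:,:,::-1])
print(arm.read_state()['joint_vel'].round(3))
```

```text
[605.36678823   3.43728321 137.7965174 ] [ 0.49572707 -0.01260287 -1.66932325] 17.0677064414933
(np.float64(0.7374187693157066), np.float64(4.247712824784317), array([523.55448096,  -3.08917883, 193.64168347]), 65, np.float64(0.5283773752412614))
[ 0.007  0.     0.    -0.     0.001 -0.   ]
```

View pics/t20.png

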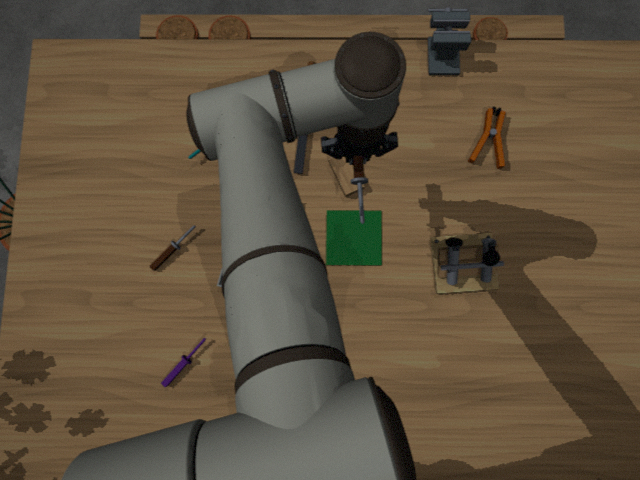

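View pics/s20.png

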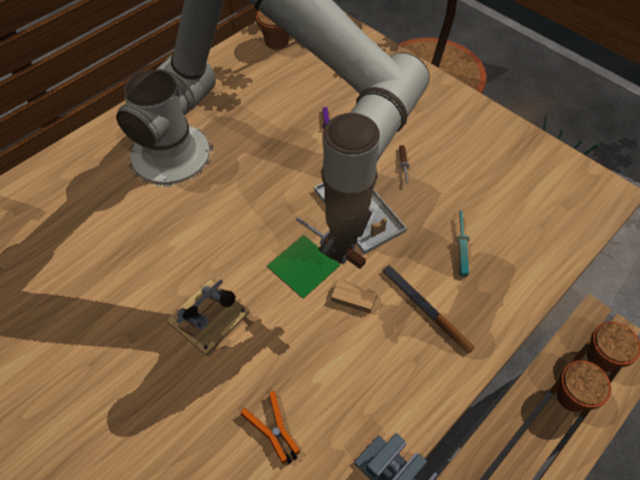

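View pics/w20.png

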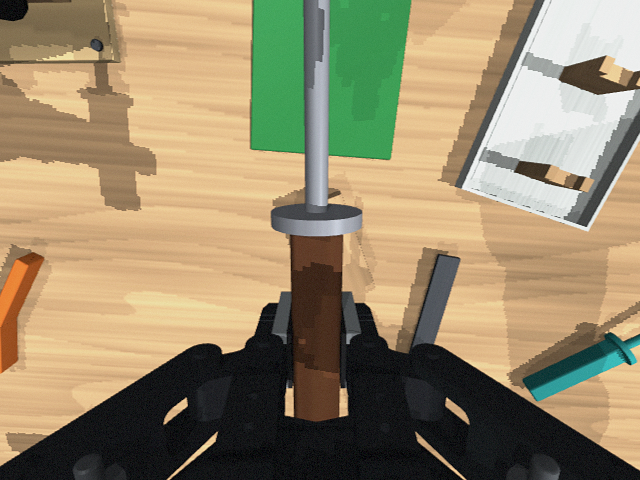

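Run:
```python
from h import *
t=dict(np.load('last_top.npz'));s=dict(np.load('last_scene.npz'))
print('tip',tri(t,(361.5,221.5),s,(299,219)),back(t,361.5,221,189))
for uv in [(327,211),(382,211),(382,266),(327,266)]: print(back(t,*uv,3).round(1))
cv2.imwrite('pics/s21.png',cv2.resize(s['color'][195:275,260:380,::-1],None,fx=5,fy=5,interpolation=cv2.INTER_CUBIC))
st=arm.read_state();print(st['clock'],np.abs(st['joint_vel']).max())
```

```text
tip (array([484.57279279,  -2.8056911 , 185.65979088]), np.float64(3.829094898714443)) [483.67678554  -4.15895447 189.        ]
[541.3  60.7   3. ]
[542.2 -58.5   3. ]
[422.6 -57.8   3. ]
[421.6  59.3   3. ]
17.6667 0.006670028352120324
```

View pics/s21.png

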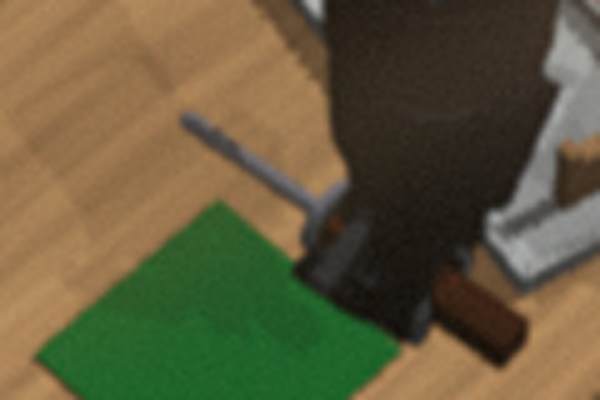

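Call:
{"method": "apply_moves", "body": {
  "plan": [1,0,0,0,0,1,0,0,0,0,1,0,0,0,0,1,0,0,0,0,1,0,0,0,0,1,0,0,0,0]
}}

```text
clock: 18.17
position: [605.4, 4.8, 138.1]
ee_rot: [-0.037, 0.999, 0.0, 0.0]
contact_force: [0.7, -0.4, -1.6]
gripper_width: 16.9
```

Run:
```python
from h import *
d,st=wgrab('w21.png');print(st['position'],st['joint_vel'].round(4),st['gripper_width'],pitch(d,10,205));print(arm.job_done())
```

```text
[605.43881444   4.77196308 138.05718354] [ 0.0002  0.0001 -0.0006 -0.0014  0.0001  0.0017] 16.868407902257232 (np.float64(0.835146224080699), np.float64(4.26086182072194), array([523.60285486,  -1.91004261, 193.82676155]), 65, np.float64(0.48188332598831507))
the job is handed in; nothing more can be done
None
```

I took the gauge rod from the tray and pushed it down the open right-hand tube until the collar stopped on the mouth. I then drew it right out, and it is now held still over the green mat. The job was handed in at about 18 s of the 48 s.

**Tilting the rod:** The moves only allow turns about the vertical, so I tilted the rod in the closed grip by levering its tip against the open tube's mouth. I levelled it again the same way on the way out.

**Collar stop:** The arm stopped advancing while I commanded about 5 mm more, and the force rose to about 12 N. The close picture shows the collar on the rim.

**Final pose:**
- The tip is about 4 mm from the mat's centre and roughly 185 mm above the bench, so well over the 10 cm asked.
- The rod measures about 0.8° from level, tip slightly low. The same check read about 0.35° just after the lift, when the rod should have been level.
- The joint speeds are practically zero and the grip reads 17 mm.

**What went wrong or disagreed:**
- The finger ends were about 37 mm higher than the reported tool point. My first closing shut on air above the handle; I saw it in the images and gripped again lower.
- On the first tilt the tip rode up to the upper rim of the tube, so I backed it down and in before continuing.
- Rod height worked out from the tool point and from the cameras differed by about 2 mm.
- The last two-camera fix on the tip had a 4 mm residual.

I never went near the shut cap, and the offcut, file and spring clamp look unmoved in the last views, though I did not measure them.

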